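Turn the machined block in the slide vise

TASK

Slide the vise's jaw open, then lift the aluminium block out, stand it on the black rubber mat, let go of it and take a new hold. Put it back on the vise bed with the same face up but a quarter turn round, centred in the width of the jaws so that its long sides are now free, and slide the jaw shut until the block is held by its short ends between both jaws. Do not drop the block, and leave everything else as it lies.

Things in the scene. Friction and masses are not known exactly. Their poses are not given: they have to be found in the camera images.
- vise: Fixed steel slide vise. Origin on the table, on its centre line; x along the slide from moving to fixed jaw, y along the jaws' width. Base x -115 to +70 mm, 90 mm wide, 22 mm tall; on it the flat bed, 60 mm wide, top at z = 40 mm. Fixed jaw's clamping face at x = +40 mm, jaw 22 mm thick behind it. Both jaws 60 mm wide, tops at z = 81 mm.
- jaw (a joint): Slide of the moving jaw (22 mm thick), m: 0 = closed on the block's 44 mm width; grows as the jaw moves along the vise's -x, stop at 0.032. Gap between the jaw faces = 44.6 mm plus this value (76.6 mm fully open). It stays where it is left and slides with about 4 N.
- jaw_handle (a point): Middle of the top of the moving jaw's handle: an upright flat steel bar 12 mm thick (along the vise's x), 36 mm wide (y), free from z = 62 mm up to its top at z = 115 mm; its middle is 57 mm behind the jaw's clamping face, with 29 mm of clear space between bar and jaw.
- block: Machined aluminium block, 64 mm long (its x), 44 wide (y), 46 tall (z), a round dark bore and four bolt holes in its top face; about 0.34 kg. Origin at the centre of its underside. Starts on the vise bed, its width between the jaws, long axis along the vise's y, ends 2 mm proud of the jaws' sides, top 5 mm above them.
- mat: The black rubber mat fixed on the table to the left or the right of the vise, 140 x 140 mm, 3 mm thick; place and yaw vary. Origin at the centre of its underside, x and y along its edges. A steel socket stands near its +x edge.
- tray: Shallow green plastic tray, 200 (x) x 150 (y) x 22 mm, fixed on the table on the other side of the vise from the mat. Origin at the centre of its underside.
- socket: a plain steel hex socket standing on end on the mat near one edge: 24 mm diameter, 36 mm tall; origin at the centre of its underside. Bystander.
- barrel: a finned aluminium cylinder barrel, 80 x 76 x 61 mm, in the green tray; origin at the centre of its underside. Bystander.
- gear: a steel gear wheel with hub, 52 mm diameter, 22 mm tall, lying in the green tray; origin at the centre of its underside. Bystander.
- piston: a bare aluminium piston, 52 mm diameter, 46 mm tall, standing on the table close beside the vise; origin at the centre of its underside. Bystander.
- jar: a brown glass jar with a steel lid, 54 mm diameter, 85 mm tall, standing on the table close beside the vise, on the other side from the piston; origin at the centre of its underside. Bystander.
- clutch: a round clutch drum, 104 mm diameter, 42 mm tall, on the table beyond the vise; origin at the centre of its underside. Bystander.
- oil: a grey oil bottle, 64 mm diameter, 170 mm tall, standing on the table beyond the vise; origin at the centre of its underside. Bystander.
- wrench: a steel wrench 180 mm long lying along its own x on the table, on the robot's side; origin at the centre of its underside. Bystander.
Things that resemble listed ones, but are neither listed nor needed, are in the scene too. What is shaped like the block but pink or yellow is not meant.

How it is judged:
On the way, in this order (a step that is already met when the one before it is completed fails the run):
1. the jaw is slid open by more than 15 mm while the block still stands on the vise bed, not moved by more than 20 mm (value of joint jaw above 0.015 m and distance of block from where it was at the start of the episode below 0.02 m), for 0.1 s.
2. the block stands upright on the mat, let go and at rest (x of block in the frame of mat between -0.06 and 0.06 m and y of block in the frame of mat between -0.06 and 0.06 m and height (world z) of block below 0.006 m and angle between block's own z axis and vertical below 0.1 rad and contact force between the fingers and block below 0.05 N and linear speed of block below 0.03 m/s), for 0.2 s.
At the end, for the whole second after the job is handed in: Block on the vise bed (3 mm), bored face up (0.06 rad), long axis along the slide (0.08 rad), within 10 mm of the centre line, its centre 4 to 12 mm along x from the vise origin (against the fixed jaw), jaw closed on its other end (0.0165 to 0.0222 m), released, at rest (x of block in the frame of vise between 0.004 and 0.012 m and y of block in the frame of vise between -0.01 and 0.01 m and z of block in the frame of vise between 0.037 and 0.043 m and angle between block's own z axis and vertical below 0.06 rad and angle between the x axis of block and the x axis of vise, either way round below 0.08 rad and value of joint jaw between 0.0165 and 0.0222 m and linear speed of block below 0.02 m/s); the robot touches nothing.
It fails at once if the block falls freely (faster than 0.5 m/s while no finger touches it) (linear speed of block above 0.5 m/s and contact force between the fingers and block below 0.02 N).
It fails at once if any bystander is moved by more than 25 mm (distance of any of socket, barrel, gear, piston, jar, clutch, oil, wrench from where it was at the start of the episode above 0.025 m).
It also fails if it takes over 72 s, if anything falls off the work surface, if the arm or the gripper's body presses on something with over 40 N, if the wrist force passes 120 N, or if a joint passes its speed limit or range.

ROBOT

A 6-joint arm with a two-finger parallel gripper is mounted at the origin on the work surface. World frame = base frame: x ahead of the robot, y to its left, z up, the work surface at z = 0. Lengths are in m, angles in rad, forces in N, time in s.
With the tool pointing down it reaches from about 0.3 to 0.875 m from the base axis. Payload 4.2 kg.
Tool frame: the origin (TCP) lies at the very end of the fingers, on their centre line; the grasp point (between the pads) lies 19 mm behind it; z points along the fingers, y is the line along which they close (so a half turn about z gives the same grasp; the last joint's range is limited). The gripper opens to 85 mm and grips with 20 to 120 N. Pads are 22 mm wide; open, the fingers measure 114 mm over their backs; the gripper's body (76 mm by 85 mm) begins 54 mm behind the grasp point. The pads swing forward as they close: fully open they stand 13 mm farther back than shut.
Start: joints at [1.192, 0.32, 1.565, -0, 1.257, -0.02], TCP at [0.202, 0.538, 0.231] pointing down, gripper open.
Joint ranges: [-3.11, 3.11], [-0.84, 2.01], [0.21, 2.61], [-1.34, 4.49], [0.05, 2.63], [-2.56, 2.56]. Speed limits (rad/s): [2.57, 2.57, 3.14, 3.14, 3.14, 3.14].

INTERFACE

Orientations are given as a unit quaternion [x, y, z, w].
In Python, from cell import manip gives the robot as it stands. The module is installed in compiled form; this text tells all that it offers.
- The arm moves only by the tool arm_command, never from a script. Its argument "moves" is a list of rows, each a list of 7 numbers: the turn, a rotation vector about the tool's x, y, z in degrees, then the shift along the tool's x, y, z in cm, then the finger opening in cm, from 0 to 8.54. In form: [[rx, ry, rz, dx, dy, dz, hand], ...]. A call has 1 to 8 rows; each row is the pose to reach, as a shift and turn from the pose commanded when the call began, along the tool's axes at that moment; what a row does not reach only later rows make up. A row lasts 1/12 s, in which the tool goes at most 41.7 mm and 7.16 degrees, less where a joint would pass 70% of its speed; a pose out of reach is approached as far as the arm can. A call with a gripper value outside its range is refused whole. The fingers move at their own pace and stop on an object; "squeeze" is the grip in N (left out, the last holds). Time passes only in rows, so rows that repeat a pose let the fingers close. It gives the time, the measured TCP pose, the force, the opening and the grip force at its end, in the units of the state.
- manip.sense(): the state, without advancing time (a new reading comes with each control period).
- manip.get_image(name): name is "scene" or "top"; returns the picture (400x640x3 uint8, red, green, blue); there is no depth.
- manip.camera_info(name): a dict with "vfov" (degrees; the focal length in pixels is half the picture's height over the tangent of half this angle, whatever the lens; pixels are square), "cx", "cy" (the principal point, pixels), "R" (3x3) and "t" (3): a world point X has camera coordinates R X + t. Camera axes: x right, y down, z forward; pixel columns grow to the right and rows downward; lengths in m; the calibration is good to about 2 mm. A picture is of the moment at which its call begins. camera_info takes no time and is no camera call.
- manip.job_done(): hands the job in; it is judged then, once.
Trained networks look in the newest picture that a camera, given by its name, has taken for a name from the list of things; names that differ only in an ending like _2 or _b are one class to them, and where a whole thing is asked for, a point or a joint stands for the part that bears it (a point fixed in the world has none). Each returns a list of dicts, best first, with "conf" (0 to 1); they miss things now and then, are a little off and sometimes report something else, mostly with a low value. They report only what shows in the picture. A call takes as long as a camera call. They do not tell look-alikes from the thing itself.
- manip.spot_in(query, camera): "centre" ([x, y, z] in m, in the coordinates of the camera as it stood for that picture, good to about 4 mm: the middle of the surface that is visible of it).
- manip.outline_of(query, camera): "region" (400x640 bool, what is visible of it).
The state is a dict: "clock": time; "q": joint angles; "joint_velocities": joint speeds; "joint_efforts": joint torques, N m; "ee_pos": TCP position; "eef_rot": TCP orientation; "force": force on the tool from outside, world axes, zero at the start; "ft_torque": the same for the moment, N m; "finger_gap": opening from 0.0 (shut) to 1.0 (fully open); "finger_force": force on a finger pad.
Only numpy, scipy, OpenCV 4.12 (cv2) and the standard library are available. Lean on these libraries where they do the work, as an engineer would, in place of code of your own. Each camera call takes 0.05 s, during which the arm holds its last target. There are 200 camera calls.

## Working session

There is one attempt and no reset: what is moved stays moved. The work goes in short steps, Python scripts to look and compute and a tool call to move; the robot and the scene stay as the last step left them, time stands still between calls to the robot, and variables do not carry over. Pictures are saved under pics/ and viewed, at most 10 in all, crops included, and the job is handed in when it is done.

Besides the shell and the picture viewer there is one more tool, called after "Call:" by a JSON object that holds its "fn" and its "kwargs", one argument or row to a line. arm_command: Moves the arm, as the interface text tells. Its arguments: {"type":"object","properties":{"moves":{"type":"array","items":{"type":"array","items":{"type":"number"}}},"squeeze":{"type":"number"}},"required":["moves"]}

```bash
mkdir -p pics; python3 - <<'E'
from cell import manip
import cv2,numpy as np
s=manip.sense();print({k:np.round(v,3).tolist() for k,v in s.items()})
ims=[]
for c in("scene","top"):
    im=manip.get_image(c);ci=manip.camera_info(c);print(c,ci)
    cv2.imwrite(f"pics/{c}0.png",im[:,:,::-1])
    R=np.array(ci["R"]);t=np.array(ci["t"])
    for q in("vise","jaw_handle","block","mat","socket","piston","jar"):
        for d in manip.spot_in(q,c)[:3]:
            p=np.array(d["centre"]);f=200/np.tan(np.radians(ci["vfov"]/2))
            print(q,round(d["conf"],2),np.round(R.T@(p-t),3),np.round([ci["cx"]+f*p[0]/p[2],ci["cy"]+f*p[1]/p[2]]))
E
```

```text
{'clock': 0.0, 'q': [1.192, 0.32, 1.566, -0.0, 1.257, -0.02], 'joint_velocities': [0.002, 0.0, -0.002, 0.001, 0.0, 0.002], 'joint_efforts': [-0.001, -41.552, -23.416, -0.0, 0.008, 0.0], 'ee_pos': [0.202, 0.538, 0.23], 'eef_rot': [0.178, 0.984, -0.001, -0.0], 'force': [0.327, -0.129, -0.829], 'ft_torque': [-0.025, -0.012, -0.018], 'finger_force': 0.0, 'finger_gap': 1.001}
scene {'vfov': 51.64659885680146, 'cx': 321.16110943683, 'cy': 205.94059241767422, 'R': array([[ 0.53646604,  0.84388592, -0.00779338],
       [ 0.45112644, -0.29456532, -0.84244656],
       [-0.71322445,  0.44842817, -0.53872354]]), 't': array([-0.31188477, -0.16239071,  1.31442219])}
vise 0.76 [ 0.598 -0.038  0.041] [310. 247.]
jaw_handle 0.92 [ 0.498 -0.03   0.083] [289. 207.]
block 0.94 [0.723 0.046 0.042] [381. 265.]
block 0.88 [ 0.58  -0.038  0.091] [304. 223.]
block 0.73 [0.646 0.23  0.045] [423. 216.]
mat 0.92 [ 0.443 -0.309  0.005] [160. 266.]
socket 0.48 [ 0.5   -0.262  0.029] [188. 264.]
socket 0.19 [ 0.583 -0.039  0.089] [305. 224.]
piston 0.79 [0.603 0.067 0.034] [353. 234.]
piston 0.44 [0.771 0.166 0.091] [447. 237.]
jar 0.74 [ 0.506 -0.117  0.059] [255. 230.]
jar 0.22 [ 0.502 -0.263  0.03 ] [188. 264.]
top {'vfov': 44.79001021653448, 'cx': 320.4726466374831, 'cy': 202.90678496906295, 'R': array([[ 1.24900783e-02, -9.99921877e-01, -4.87596569e-04],
       [-9.93479115e-01, -1.23543315e-02, -1.13342927e-01],
       [ 1.13328048e-01,  1.90007904e-03, -9.93555808e-01]]), 't': array([0.00333594, 0.59293471, 1.05877678])}
vise 0.68 [ 0.518 -0.019  0.04 ] [333. 236.]
jaw_handle 0.86 [ 0.52  -0.016  0.078] [333. 234.]
block 0.82 [0.704 0.052 0.046] [303. 153.]
block 0.82 [0.492 0.11  0.044] [275. 247.]
block 0.79 [ 0.578 -0.022  0.084] [336. 207.]
mat 0.97 [ 0.442 -0.306  0.007] [459. 272.]
piston 0.96 [0.594 0.072 0.044] [293. 201.]
piston 0.18 [0.744 0.171 0.117] [246. 127.]
jar 0.58 [ 0.488 -0.104  0.089] [374. 250.]
```

View pics/top0.png

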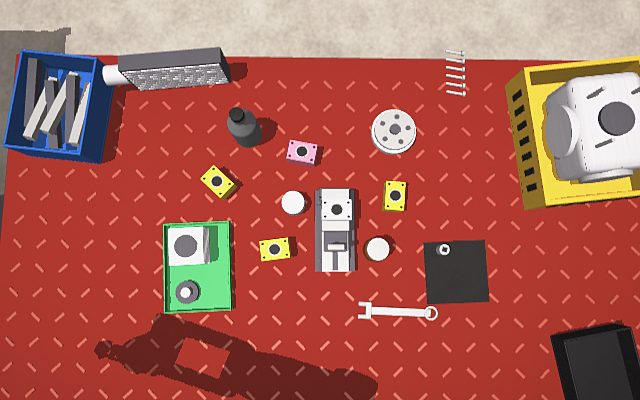

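View pics/scene0.png

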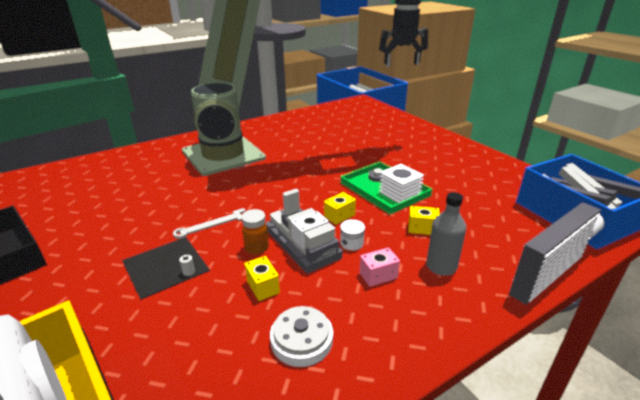

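The top view shows the grey block in the vise at (337,208), pink at (303,152), yellow at (217,181), (395,195) and (275,249). Only the grey one sits between the jaws and isn't pink or yellow, so it is the one meant. The mat is at (457,271) with the socket at its far edge (445,249). The jar (377,248) and piston (293,202) stand on either side of the vise. I'll confirm in an enlarged crop.

```bash
cat > h.py <<'E'
from cell import manip
import cv2,numpy as np
def cam(c):
    ci=manip.camera_info(c);f=200/np.tan(np.radians(ci["vfov"]/2))
    return np.array(ci["R"]),np.array(ci["t"]),f,ci["cx"],ci["cy"]
def px(c,P):
    R,t,f,cx,cy=cam(c);p=np.atleast_2d(P)@R.T+t
    return p[:,:2]/p[:,2:]*f+[cx,cy]
def ray(c,uv,z):
    R,t,f,cx,cy=cam(c);uv=np.atleast_2d(uv).astype(float)
    d=np.c_[(uv-[cx,cy])/f,np.ones(len(uv))]@R;C=-R.T@t
    return C+d*((z-C[2])/d[:,2])[:,None]
def crop(c,u0,v0,w,h,k,name):
    im=manip.get_image(c)[v0:v0+h,u0:u0+w,::-1]
    cv2.imwrite(f"pics/{name}.png",cv2.resize(im,None,fx=k,fy=k,interpolation=cv2.INTER_CUBIC))
def mask(q,c,near=None):
    ds=manip.outline_of(q,c)
    if near is not None: ds=[d for d in ds if np.hypot(*(np.argwhere(d["region"]).mean(0)[::-1]-near))<15]
    return ds[0]["region"] if ds else None
E
python3 - <<'E'
from h import *
a=manip.get_image("top")[:,:,::-1]
A=cv2.resize(a[180:280,300:400],None,fx=5,fy=5,interpolation=cv2.INTER_CUBIC)
B=cv2.resize(manip.get_image("scene")[180:280,250:350,::-1],None,fx=3,fy=3,interpolation=cv2.INTER_CUBIC)
o=np.zeros((500,800,3),np.uint8);o[:,:500]=A;o[:300,500:]=B
cv2.imwrite("pics/crop1.png",o)
manip.get_image("top")
for q,n in(("mat",(457,271)),("vise",(335,230)),("block",(337,208)),("jaw_handle",None)):
    m=mask(q,"top",n)
    if m is None: print(q,None);continue
    r=cv2.minAreaRect(np.argwhere(m)[:,::-1].astype(np.float32));b=cv2.boxPoints(r)
    z={"mat":.003,"vise":.022,"block":.086,"jaw_handle":.081}[q]
    w=ray("top",b,z);print(q,np.round(b,1).tolist(),np.round(w[:,:2],4).tolist(),"c",np.round(w.mean(0),4),"len",np.round(np.linalg.norm(np.diff(w,axis=0),axis=1),3))
E
```

```text
mat [[423.20001220703125, 241.5], [486.70001220703125, 238.89999389648438], [489.20001220703125, 300.8999938964844], [425.79998779296875, 303.5]] [[0.5101, -0.226], [0.518, -0.3716], [0.378, -0.3738], [0.3703, -0.2302]] c [ 0.4441 -0.3004  0.003 ] len [0.146 0.14  0.144]
vise [[315.0, 187.0], [354.0, 187.0], [354.0, 270.0], [315.0, 270.0]] [[0.6306, 0.0237], [0.6317, -0.0654], [0.4439, -0.0662], [0.4428, 0.0211]] c [ 0.5372 -0.0217  0.022 ] len [0.089 0.188 0.087]
block [[322.0, 198.0], [351.0, 198.0], [351.0, 220.0], [322.0, 220.0]] [[0.5975, 0.0075], [0.5983, -0.0547], [0.551, -0.055], [0.5502, 0.0069]] c [ 0.5743 -0.0238  0.086 ] len [0.062 0.047 0.062]
jaw_handle [[321.0, 219.0], [349.0, 219.0], [349.0, 250.0], [321.0, 250.0]] [[0.5527, 0.0091], [0.5535, -0.051], [0.4873, -0.0514], [0.4866, 0.0083]] c [ 0.52   -0.0213  0.081 ] len [0.06  0.066 0.06 ]
```

View pics/crop1.png

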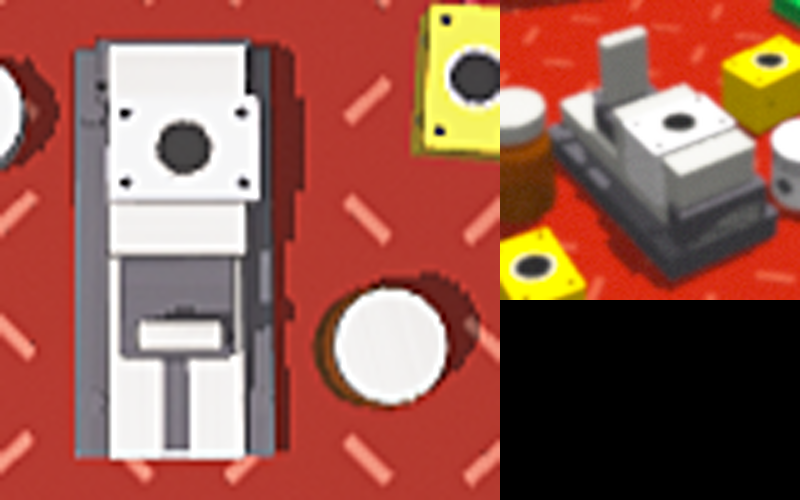

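The crop confirms the grey bored block between the jaws: its top runs from (321,198) to (352,220), and the handle bar is centred at about (336,246.5). I'll fit the vise pose from the visible corners.

```bash
python3 - <<'E'
from h import *
from scipy.optimize import least_squares
P=[(75,458,-115,45,22),(274,458,-115,-45,22),(109,42,62,30,81),(247,41,62,-30,81),(138,321,-55.6,18,115),(222,319,-55.6,-18,115),(222,348,-67.6,-18,115),(138,350,-67.6,18,115),(109,255,-26.6,30,81),(246,253,-26.6,-30,81),(109,458,-115,30,40),(245,458,-115,-30,40)]
P=np.array(P,float);uv=P[:,:2]/5+[299.6,179.6]
def W(p,q):
    c,s=np.cos(p[2]),np.sin(p[2]);return np.c_[p[0]+c*q[:,0]-s*q[:,1],p[1]+s*q[:,0]+c*q[:,1],q[:,2]]
f=lambda p:(px("top",W(p,P[:,2:]/1000))-uv).ravel()
r=least_squares(f,[.556,-.022,0],loss="soft_l1");print(r.x,np.degrees(r.x[2]));print(np.round(f(r.x).reshape(-1,2),1).tolist())
p=r.x
print("block",ray("top",np.array([184,147])/5+[299.6,179.6],.086),W(p,np.array([[.0177,0,.04],[-.0616,0,.115]])))
print("handle",ray("top",np.array([180,335])/5+[299.6,179.6],.115))
print(px("scene",W(p,np.array([[-.0616,0,.115],[.0177,0,.086]]))))
# mat
E
```

```text
[ 0.55580261 -0.02121539  0.01304655] 0.7475121776975534
[[-0.1, -0.1], [0.3, -0.1], [-0.3, 1.1], [-0.1, 1.3], [-0.2, -0.5], [0.5, -0.2], [0.5, -0.1], [-0.2, -0.5], [-0.2, -0.4], [0.4, -0.1], [-0.2, 0.2], [-0.2, 0.1]]
block [[ 0.57418748 -0.02361071  0.086     ]] [[ 0.5735011  -0.02098447  0.04      ]
 [ 0.49420785 -0.02201903  0.115     ]]
handle [[ 0.49332824 -0.02173962  0.115     ]]
[[290.40652833 192.08746434]
 [310.16804341 220.56339929]]
```

Call:
{"fn": "arm_command", "kwargs": {
  "moves": [
    [0,0,-21.2,-46.9,-42.2,3,6],
    [0,0,-21.2,-46.9,-42.2,3,6],
    [0,0,-21.2,-46.9,-42.2,3,6],
    [0,0,-21.2,-46.9,-42.2,3,6],
    [0,0,-21.2,-46.9,-42.2,3,6],
    [0,0,-21.2,-46.9,-42.2,3,6],
    [0,0,-21.2,-46.9,-42.2,3,6],
    [0,0,-21.2,-46.9,-42.2,3,6]
  ],
  "squeeze": 40
}}

```text
clock: 1.82
ee_pos: [0.3547, 0.2438, 0.2158]
eef_rot: [-0.006, 1.0, 0.0, 0.0]
force: [0.5, -0.4, 0.5]
finger_gap: 0.702
finger_force: 0.0
```

```bash
cat > d.py <<'E'
import sys,numpy as np
from cell import manip
from scipy.spatial.transform import Rotation as Ro
# usage: d.py x y z yaw_of_tool_y_deg -> delta in tool axes (cm,deg)
s=manip.sense();x,y,z,a=map(float,sys.argv[1:5]);a=np.radians(a)
R=Ro.from_quat(s["eef_rot"]).as_matrix()
T=np.c_[[-np.sin(a),np.cos(a),0],[np.cos(a),np.sin(a),0],[0,0,-1]]
print("turn",np.round(Ro.from_matrix(R.T@T).as_rotvec(degrees=True),2),"shift",np.round(R.T@(np.array([x,y,z])-s["ee_pos"])*100,2))
print({k:np.round(s[k],3).tolist() for k in("clock","q","ee_pos","force","finger_gap","finger_force")})
E
python3 d.py .494 -.022 .2 90.75
```

```text
turn [ 0.03  0.05 -0.08] shift [-13.62 -26.75   1.58]
{'clock': 1.817, 'q': [0.576, 0.102, 1.894, -0.0, 1.145, -1.007], 'ee_pos': [0.355, 0.244, 0.216], 'force': [0.502, -0.366, 0.481], 'finger_gap': 0.702, 'finger_force': 0.0}
```

Call:
{"fn": "arm_command", "kwargs": {
  "moves": [
    [0,0,0,-13.6,-26.7,1.6,6],
    [0,0,0,-13.6,-26.7,1.6,6],
    [0,0,0,-13.6,-26.7,1.6,6],
    [0,0,0,-13.6,-26.7,1.6,6],
    [0,0,0,-13.6,-26.7,1.6,6],
    [0,0,0,-13.6,-26.7,1.6,6],
    [0,0,0,-13.6,-26.7,1.6,6],
    [0,0,0,-13.6,-26.7,1.6,6]
  ]
}}

```text
clock: 2.48
ee_pos: [0.4957, -0.0247, 0.1994]
eef_rot: [-0.003, 1.0, -0.001, 0.001]
force: [-0.8, 0.8, 0.4]
finger_gap: 0.701
finger_force: 0.0
```

```bash
python3 d.py .494 -.022 .085 90.75
```

```text
turn [-0.13  0.12 -0.37] shift [ 0.2   0.3  11.44]
{'clock': 2.483, 'q': [-0.072, 0.219, 1.791, -0.002, 1.129, -1.648], 'ee_pos': [0.496, -0.025, 0.199], 'force': [-0.78, 0.778, 0.363], 'finger_gap': 0.701, 'finger_force': 0.0}
```

Call:
{"fn": "arm_command", "kwargs": {
  "moves": [
    [0,0,-0.3,0.1,0.2,3,6],
    [0,0,-0.3,0.1,0.2,6,6],
    [0,0,-0.3,0.1,0.2,8.5,6],
    [0,0,-0.3,0.1,0.2,10.5,6],
    [0,0,-0.3,0.1,0.2,11.4,6],
    [0,0,-0.3,0.1,0.2,11.4,5],
    [0,0,-0.3,0.1,0.2,11.4,3],
    [0,0,-0.3,0.1,0.2,11.4,3]
  ]
}}

```text
clock: 3.15
ee_pos: [0.4922, -0.0212, 0.0865]
eef_rot: [-0.01, 1.0, -0.004, 0.0]
force: [-1.0, -17.5, -3.7]
finger_gap: 0.414
finger_force: 41.7
```

Call:
{"fn": "arm_command", "kwargs": {
  "moves": [
    [0,0,0,0,0,0,3],
    [0,0,0,0,0,0,3],
    [0,0,0,0,0,0,3],
    [0,0,0,0,0,0,3]
  ]
}}

```text
clock: 3.48
ee_pos: [0.4921, -0.0212, 0.0865]
eef_rot: [-0.01, 1.0, -0.003, 0.0]
force: [-0.6, -15.0, -6.1]
finger_gap: 0.412
finger_force: 41.6
```

Call:
{"fn": "arm_command", "kwargs": {
  "moves": [
    [0,0,0,0.3,-0.1,0,3],
    [0,0,0,0.8,-0.1,0,3],
    [0,0,0,1.3,-0.1,0,3],
    [0,0,0,1.8,-0.1,0,3],
    [0,0,0,2.3,-0.1,0,3],
    [0,0,0,2.7,-0.1,0,3],
    [0,0,0,3.0,-0.1,0,3],
    [0,0,0,3.0,-0.1,0,3]
  ]
}}

```text
clock: 4.15
ee_pos: [0.4633, -0.0217, 0.0865]
eef_rot: [-0.01, 1.0, -0.002, 0.002]
force: [2.5, -10.9, -10.5]
finger_gap: 0.41
finger_force: 41.9
```

```bash
python3 - <<'E'
from h import *
a=cv2.resize(manip.get_image("top")[170:290,280:400,::-1],None,fx=4,fy=4,interpolation=cv2.INTER_CUBIC)
b=cv2.resize(manip.get_image("scene")[160:280,230:350,::-1],None,fx=2.5,fy=2.5,interpolation=cv2.INTER_CUBIC)
o=np.zeros((480,780,3),np.uint8);o[:,:480]=a;o[:300,480:]=b;cv2.imwrite("pics/open.png",o)
E
python3 d.py .5735 -.0212 .047 90.75
```

```text
turn [-0.28  0.17  0.36] shift [-11.01  -0.15   3.99]
{'clock': 4.25, 'q': [-0.068, 0.297, 2.019, -0.006, 0.822, -1.654], 'ee_pos': [0.463, -0.022, 0.087], 'force': [1.714, -10.293, -8.455], 'finger_gap': 0.415, 'finger_force': 41.916}
```

View pics/open.png

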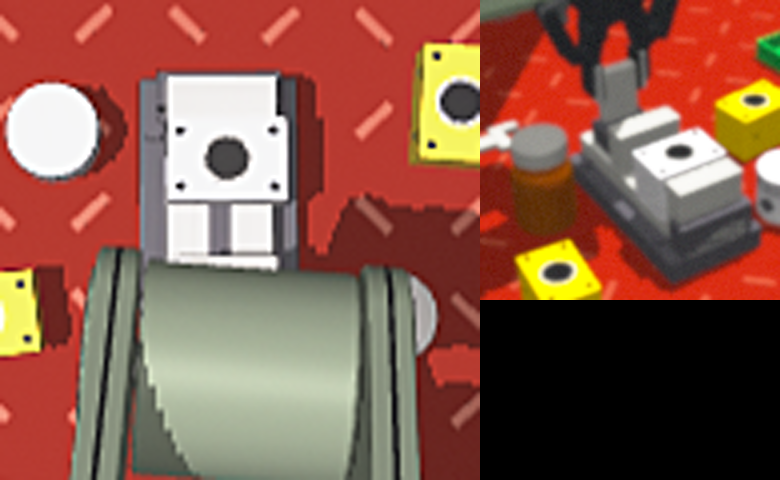

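Jaw is open about 29 mm: its face is now well behind the block at crop (220,258), and the bore is still at (336.6,209) in the full image. I'll open it a little more, release and go over the block.

Call:
{"fn": "arm_command", "kwargs": {
  "moves": [
    [0,0,0,0.2,-0.1,0,3],
    [0,0,0,0.2,-0.1,0,3],
    [0,0,0,0.2,-0.1,0,6],
    [0,0,0,0.2,-0.1,0,6],
    [0,0,0,0.2,-0.1,0,6],
    [0,0,0,0.2,-0.1,-3,6.5],
    [0,0,0,0.2,-0.1,-5.5,7.6],
    [0,0,0,0.2,-0.1,-5.5,7.6]
  ]
}}

```text
clock: 4.92
ee_pos: [0.4636, -0.0203, 0.1456]
eef_rot: [-0.008, 1.0, -0.0, 0.005]
force: [0.1, 1.3, 0.5]
finger_gap: 0.889
finger_force: 0.0
```

Call:
{"fn": "arm_command", "kwargs": {
  "moves": [
    [0,0,0.3,-4,-0.1,0,7.6],
    [0,0,0.3,-8,-0.1,0,7.6],
    [0,0,0.3,-11.2,-0.1,0,7.6],
    [0,0,0.3,-11.2,-0.1,0,7.6],
    [0,0,0.3,-11.2,-0.1,0,7.6]
  ]
}}

```text
clock: 5.33
ee_pos: [0.5732, -0.0193, 0.1403]
eef_rot: [-0.006, 1.0, 0.0, 0.0]
force: [-0.3, 0.1, -1.4]
finger_gap: 0.892
finger_force: 0.0
```

```bash
python3 d.py .5738 -.0225 .047 90.75
```

```text
turn [ 0.02  0.   -0.09] shift [-0.05 -0.33  9.33]
{'clock': 5.333, 'q': [-0.054, 0.389, 1.703, 0.0, 1.05, -1.636], 'ee_pos': [0.573, -0.019, 0.14], 'force': [-0.308, 0.121, -1.355], 'finger_gap': 0.892, 'finger_force': 0.0}
```

Call:
{"fn": "arm_command", "kwargs": {
  "moves": [
    [0,0,0,0,-0.3,3,7.6],
    [0,0,0,0,-0.3,5.5,7.6],
    [0,0,0,0,-0.3,7.5,7.6],
    [0,0,0,0,-0.3,9,7.6],
    [0,0,0,0,-0.3,9.6,7.6],
    [0,0,0,0,-0.3,9.6,7.6],
    [0,0,0,0,-0.3,9.6,6],
    [0,0,0,0,-0.3,9.6,6]
  ],
  "squeeze": 40
}}

```text
clock: 6.0
ee_pos: [0.5724, -0.0227, 0.0458]
eef_rot: [-0.006, 1.0, -0.0, 0.001]
force: [-0.1, 0.5, -4.4]
finger_gap: 0.746
finger_force: 46.7
```

Call:
{"fn": "arm_command", "kwargs": {
  "moves": [
    [0,0,0,0,0,0,5.5],
    [0,0,0,0,0,0,5.5],
    [0,0,0,0,0,0,5.5],
    [0,0,0,0,0,0,5.5]
  ]
}}

```text
clock: 6.33
ee_pos: [0.5724, -0.0226, 0.0456]
eef_rot: [-0.006, 1.0, -0.0, 0.0]
force: [-2.8, -1.2, 5.7]
finger_gap: 0.745
finger_force: 47.6
```

Call:
{"fn": "arm_command", "kwargs": {
  "moves": [
    [0,0,0,0,0,0,5.5],
    [0,0,0,0,0,-1,5.5],
    [0,0,0,0,0,-3,5.5],
    [0,0,0,0,0,-5.5,5.5],
    [0,0,0,0,0,-8.5,5.5],
    [0,0,0,0,0,-11,5.5],
    [0,0,0,0,0,-13,5.5],
    [0,0,0,0,0,-13,5.5]
  ],
  "squeeze": 60
}}

```text
clock: 7.0
ee_pos: [0.5749, -0.0225, 0.1792]
eef_rot: [-0.006, 1.0, -0.0, 0.005]
force: [0.9, -0.5, -3.8]
finger_gap: 0.745
finger_force: 67.8
```

```bash
python3 d.py .425 -.31 .175 90.75
```

```text
turn [-0.01  0.55 -0.11] shift [ 15.31 -28.58   0.28]
{'clock': 7.0, 'q': [-0.059, 0.353, 1.652, 0.0, 1.127, -1.642], 'ee_pos': [0.575, -0.023, 0.179], 'force': [0.877, -0.539, -3.81], 'finger_gap': 0.745, 'finger_force': 67.847}
```

Call:
{"fn": "arm_command", "kwargs": {
  "moves": [
    [0,0,0,1,-2,0,5.5],
    [0,0,0,2.8,-5.2,0,5.5],
    [0,0,0,4.6,-8.6,0,5.5],
    [0,0,0,6.4,-12,0,5.5],
    [0,0,0,8.2,-15.4,0,5.5],
    [0,0,0,10,-18.8,0,5.5],
    [0,0,0,11.8,-22.2,0,5.5],
    [0,0,0,13.2,-24.8,0,5.5]
  ]
}}

```text
clock: 7.67
ee_pos: [0.4407, -0.2737, 0.1729]
eef_rot: [-0.005, 1.0, 0.0, -0.001]
force: [-0.3, 0.3, -3.7]
finger_gap: 0.744
finger_force: 67.9
```

Call:
{"fn": "arm_command", "kwargs": {
  "moves": [
    [0,0,0,1.4,-2.6,0,5.5],
    [0,0,0,2,-3.7,0,5.5],
    [0,0,0,2,-3.7,3,5.5],
    [0,0,0,2,-3.7,6,5.5],
    [0,0,0,2,-3.7,9,5.5],
    [0,0,0,2,-3.7,11.5,5.5],
    [0,0,0,2,-3.7,13,5.5],
    [0,0,0,2,-3.7,13,5.5]
  ]
}}

```text
clock: 8.33
ee_pos: [0.4207, -0.3066, 0.0402]
eef_rot: [-0.006, 1.0, 0.003, -0.004]
force: [0.2, 0.2, -3.9]
finger_gap: 0.739
finger_force: 67.7
```

```bash
python3 d.py .425 -.31 .0086 90.75
```

```text
turn [ 0.37 -0.43 -0.11] shift [-0.45 -0.36  3.15]
{'clock': 8.333, 'q': [-0.652, 0.44, 1.933, 0.001, 0.778, -2.235], 'ee_pos': [0.421, -0.307, 0.04], 'force': [0.151, 0.223, -3.86], 'finger_gap': 0.739, 'finger_force': 67.731}
```

Call:
{"fn": "arm_command", "kwargs": {
  "moves": [
    [0,0,0,0,0,0,5.5],
    [0,0,0,0,0,1.2,5.5],
    [0,0,0,0,0,2,5.5],
    [0,0,0,0,0,2.4,5.5],
    [0,0,0,0,0,2.6,5.5],
    [0,0,0,0,0,2.8,5.5],
    [0,0,0,0,0,2.8,5.5]
  ]
}}

```text
clock: 8.92
ee_pos: [0.4235, -0.3092, 0.0168]
eef_rot: [-0.006, 1.0, -0.0, 0.0]
force: [0.7, 0.0, -4.3]
finger_gap: 0.745
finger_force: 68.1
```

```bash
python3 d.py .425 -.31 .0086 90.75; python3 - <<'E'
from h import *
cv2.imwrite("pics/mat.png",np.hstack([cv2.resize(manip.get_image("scene")[200:320,110:260,::-1],None,fx=4,fy=4,interpolation=cv2.INTER_CUBIC)]))
E
```

```text
turn [-0.01  0.02 -0.1 ] shift [-0.14 -0.08  0.82]
{'clock': 8.917, 'q': [-0.653, 0.474, 1.954, 0.0, 0.713, -2.235], 'ee_pos': [0.424, -0.309, 0.017], 'force': [0.673, 0.012, -4.333], 'finger_gap': 0.745, 'finger_force': 68.112}
```

View pics/mat.png

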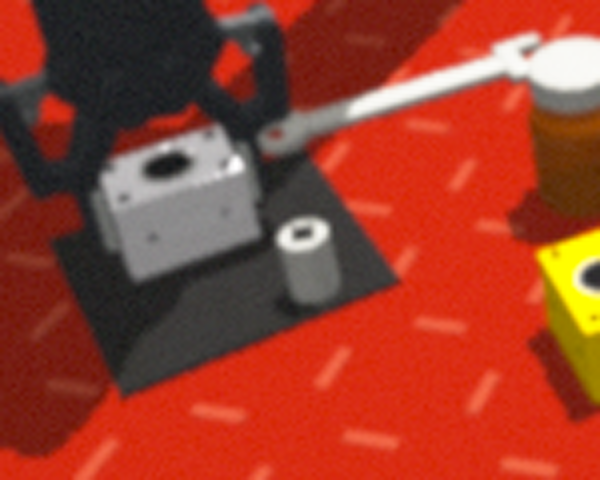

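Block hangs upright just over the mat's middle (crop (180,210)), with the socket (310,260) and wrench ring (285,135) both clear. Lowering the last bit.

Call:
{"fn": "arm_command", "kwargs": {
  "moves": [
    [0,0,0,0,0,0.3,5.5],
    [0,0,0,0,0,0.6,5.5],
    [0,0,0,0,0,0.8,5.5],
    [0,0,0,0,0,0.8,5.5],
    [0,0,0,0,0,0.8,5.5]
  ]
}}

```text
clock: 9.38
ee_pos: [0.4235, -0.3093, 0.0087]
eef_rot: [-0.006, 1.0, -0.0, 0.0]
force: [-0.5, 1.3, -1.8]
finger_gap: 0.742
finger_force: 68.3
```

Call:
{"fn": "arm_command", "kwargs": {
  "moves": [
    [0,0,0,0,0,0.1,5.5],
    [0,0,0,0,0,0.1,5.5],
    [0,0,0,0,0,0.1,5.5]
  ]
}}

```text
clock: 9.63
ee_pos: [0.4235, -0.3093, 0.0087]
eef_rot: [-0.006, 1.0, -0.0, 0.0]
force: [-2.5, 1.5, 6.7]
finger_gap: 0.745
finger_force: 69.3
```

Seated. Release, rise 9 cm (clear of the block), then turn 90°.

Call:
{"fn": "arm_command", "kwargs": {
  "moves": [
    [0,0,0,0,0,0,6.6],
    [0,0,0,0,0,0,7.2],
    [0,0,0,0,0,0,7.6],
    [0,0,0,0,0,0,7.6],
    [0,0,0,0,0,0,7.6],
    [0,0,0,0,0,-2,7.6],
    [0,0,0,0,0,-5,7.6],
    [0,0,0,0,0,-9,7.6]
  ]
}}

```text
clock: 10.3
ee_pos: [0.4218, -0.308, 0.0962]
eef_rot: [-0.006, 1.0, 0.002, -0.003]
force: [-0.3, 0.1, 0.3]
finger_gap: 0.887
finger_force: 0.0
```

Call:
{"fn": "arm_command", "kwargs": {
  "moves": [
    [0,0,45,0,0,-1,7],
    [0,0,45,0,0,-1,7],
    [0,0,45,0,0,-1,7],
    [0,0,45,0,0,-1,7],
    [0,0,45,0,0,-1,7],
    [0,0,45,0,0,-1,7],
    [0,0,45,0,0,-1,7],
    [0,0,45,0,0,-1,7]
  ]
}}

```text
clock: 10.97
ee_pos: [0.4234, -0.3092, 0.1075]
eef_rot: [0.378, 0.926, 0.0, -0.0]
force: [0.5, 0.9, -0.6]
finger_gap: 0.82
finger_force: 0.0
```

Call:
{"fn": "arm_command", "kwargs": {
  "moves": [
    [0,0,45,0,0,0,7],
    [0,0,45,0,0,0,7],
    [0,0,45,0,0,0,7],
    [0,0,45,0,0,0,7],
    [0,0,45,0,0,0,7],
    [0,0,45,0,0,0,7],
    [0,0,45,0,0,0,7],
    [0,0,45,0,0,0,7]
  ]
}}

```text
clock: 11.63
ee_pos: [0.4234, -0.3092, 0.1075]
eef_rot: [0.703, 0.711, 0.0, -0.0]
force: [0.2, 0.0, -0.2]
finger_gap: 0.818
finger_force: 0.0
```

```bash
python3 d.py .4235 -.3093 .0087 0.75; python3 - <<'E'
from h import *
manip.get_image("scene")
R,t,*_=cam("scene")
for d in manip.spot_in("block","scene"): print(d["conf"],np.round(R.T@(np.array(d["centre"])-t),3))
E
```

```text
turn [-0.01 -0.01 -0.07] shift [-0.01  0.01  9.88]
{'clock': 11.633, 'q': [-0.653, 0.354, 1.858, 0.0, 0.93, -0.665], 'ee_pos': [0.423, -0.309, 0.107], 'force': [0.235, 0.014, -0.195], 'finger_gap': 0.818, 'finger_force': 0.0}
0.97 [0.504 0.105 0.04 ]
0.92 [0.726 0.044 0.042]
0.87 [ 0.63  -0.158  0.048]
0.81 [ 0.448 -0.311  0.046]
0.61 [0.644 0.231 0.043]
0.31 [0.605 0.064 0.038]
```

Call:
{"fn": "arm_command", "kwargs": {
  "moves": [
    [0,0,0,0,0,2.5,7],
    [0,0,0,0,0,5,7],
    [0,0,0,0,0,7,7],
    [0,0,0,0,0,8.4,7],
    [0,0,0,0,0,9.1,7],
    [0,0,0,0,0,9.1,7],
    [0,0,0,0,0,9.1,5],
    [0,0,0,0,0,9.1,3.5]
  ],
  "squeeze": 40
}}

```text
clock: 12.4
ee_pos: [0.4241, -0.3097, 0.0175]
eef_rot: [0.703, 0.711, 0.0, 0.001]
force: [0.2, 0.6, -0.6]
finger_gap: 0.55
finger_force: 0.0
```

Call:
{"fn": "arm_command", "kwargs": {
  "moves": [
    [0,0,0,0,0,0,3.5],
    [0,0,0,0,0,0,3.5],
    [0,0,0,0,0,0,3.5],
    [0,0,0,0,0,0,3.5],
    [0,0,0,0,0,0,3.5],
    [0,0,0,0,0,0,3.5]
  ],
  "squeeze": 60
}}

```text
clock: 12.9
ee_pos: [0.4245, -0.3099, 0.0179]
eef_rot: [0.703, 0.711, 0.0, 0.002]
force: [1.0, 0.6, 6.4]
finger_gap: 0.507
finger_force: 62.6
```

Call:
{"fn": "arm_command", "kwargs": {
  "moves": [
    [0,0,0,0,0,-1,3.5],
    [0,0,0,0,0,-3,3.5],
    [0,0,0,0,0,-6,3.5],
    [0,0,0,0,0,-9,3.5],
    [0,0,0,0,0,-12,3.5],
    [0,0,0,0,0,-15,3.5],
    [0,0,0,0,0,-16,3.5],
    [0,0,0,0,0,-16,3.5]
  ]
}}

```text
clock: 13.57
ee_pos: [0.4242, -0.3099, 0.179]
eef_rot: [0.703, 0.711, 0.0, 0.003]
force: [0.2, -0.1, -4.5]
finger_gap: 0.502
finger_force: 62.3
```

```bash
python3 d.py .5575 -.0217 .178 90.75
```

```text
turn [ 4.00e-02  3.30e-01 -9.01e+01] shift [28.67 13.65  0.07]
{'clock': 13.567, 'q': [-0.653, 0.28, 1.762, -0.0, 1.094, -0.664], 'ee_pos': [0.424, -0.31, 0.179], 'force': [0.177, -0.098, -4.527], 'finger_gap': 0.502, 'finger_force': 62.303}
```

Call:
{"fn": "arm_command", "kwargs": {
  "moves": [
    [0,0,-5,1.5,0.7,0,3.5],
    [0,0,-11,4,1.9,0,3.5],
    [0,0,-18,6.5,3.1,0,3.5],
    [0,0,-25,9,4.3,0,3.5],
    [0,0,-32,11.5,5.5,0,3.5],
    [0,0,-39,14,6.7,0,3.5],
    [0,0,-46,16.5,7.9,0,3.5],
    [0,0,-52,18.5,8.8,0,3.5]
  ]
}}

```text
clock: 14.23
ee_pos: [0.5083, -0.121, 0.1737]
eef_rot: [0.317, 0.948, 0.0, -0.003]
force: [0.1, 0.0, -4.1]
finger_gap: 0.506
finger_force: 62.1
```

```bash
python3 d.py .5575 -.0217 .178 90.75
```

```text
turn [ 2.000e-02 -3.200e-01 -3.774e+01] shift [ 2.04 10.89 -0.43]
{'clock': 14.233, 'q': [-0.256, 0.285, 1.769, 0.001, 1.093, -1.182], 'ee_pos': [0.508, -0.121, 0.174], 'force': [0.145, 0.023, -4.107], 'finger_gap': 0.506, 'finger_force': 62.149}
```

Call:
{"fn": "arm_command", "kwargs": {
  "moves": [
    [0,0,-7,0.4,2.2,0,3.5],
    [0,0,-14,0.8,4.2,0,3.5],
    [0,0,-21,1.2,6.2,0,3.5],
    [0,0,-28,1.6,8.2,0,3.5],
    [0,0,-34,1.9,9.8,0,3.5],
    [0,0,-37.8,2,10.8,0,3.5],
    [0,0,-37.8,2,10.8,0,3.5],
    [0,0,-37.8,2,10.8,0,3.5]
  ]
}}

```text
clock: 14.9
ee_pos: [0.5575, -0.0251, 0.1742]
eef_rot: [-0.004, 1.0, -0.0, -0.003]
force: [-0.2, -0.7, -3.8]
finger_gap: 0.506
finger_force: 62.2
```

```bash
python3 d.py .5575 -.0217 .055 90.75
```

```text
turn [-0.   -0.29 -0.34] shift [-0.06  0.34 11.92]
{'clock': 14.9, 'q': [-0.065, 0.338, 1.688, -0.0, 1.12, -1.643], 'ee_pos': [0.558, -0.025, 0.174], 'force': [-0.248, -0.746, -3.76], 'finger_gap': 0.506, 'finger_force': 62.154}
```

Call:
{"fn": "arm_command", "kwargs": {
  "moves": [
    [0,0,-0.3,0,0.3,2,3.5],
    [0,0,-0.3,0,0.3,4.5,3.5],
    [0,0,-0.3,0,0.3,6,3.5],
    [0,0,-0.3,0,0.3,6.8,3.5],
    [0,0,-0.3,0,0.3,6.8,3.5],
    [0,0,-0.3,0,0.3,6.8,3.5]
  ]
}}

```text
clock: 15.4
ee_pos: [0.5587, -0.0229, 0.1084]
eef_rot: [-0.006, 1.0, -0.0, -0.0]
force: [0.2, -0.6, -2.8]
finger_gap: 0.506
finger_force: 62.0
```

```bash
python3 d.py .5575 -.0217 .055 90.75;python3 - <<'E'
from h import *
a=cv2.resize(manip.get_image("top")[170:290,280:400,::-1],None,fx=3.3,fy=3.3,interpolation=cv2.INTER_CUBIC)
b=cv2.resize(manip.get_image("scene")[160:280,240:360,::-1],None,fx=3.3,fy=3.3,interpolation=cv2.INTER_CUBIC)
cv2.imwrite("pics/over.png",np.hstack([a,b]))
E
```

```text
turn [-0.   -0.05 -0.09] shift [0.11 0.12 5.34]
{'clock': 15.4, 'q': [-0.061, 0.401, 1.776, -0.0, 0.965, -1.644], 'ee_pos': [0.559, -0.023, 0.108], 'force': [0.192, -0.562, -2.842], 'finger_gap': 0.506, 'finger_force': 62.033}
```

View pics/over.png

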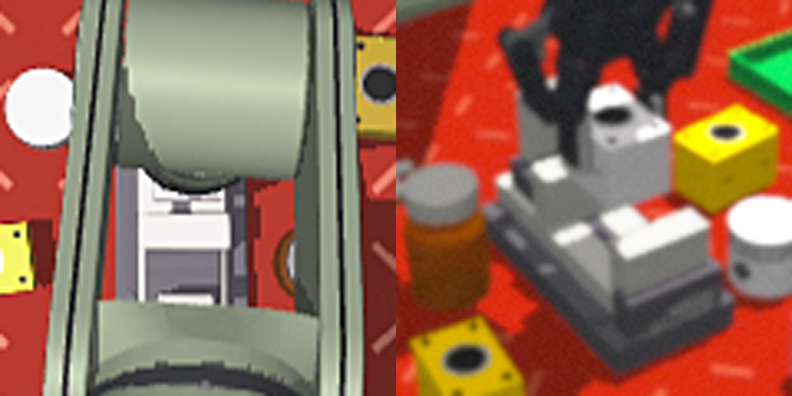

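```bash
python3 - <<'E'
from h import *
def W(p,q):
    q=np.array(q);c,s=np.cos(p[2]),np.sin(p[2]);return np.c_[p[0]+c*q[:,0]-s*q[:,1],p[1]+s*q[:,0]+c*q[:,1],q[:,2]]
C=lambda P:np.round((px("scene",P)-[239.65,159.65])*3.3+[396,0]).tolist()
print("block top (+x+y),(+x-y),(-x-y),bot(+x-y),bore",C(W([.5587,-.0229,.0131],[(.032,.022,.1395),(.032,-.022,.1395),(-.032,-.022,.1395),(.032,-.022,.0935),(0,0,.1395)])))
print("fixed jaw top (+62,+-30),(40,+-30)",C(W([.5558,-.0212,.0131],[(.062,.03,.081),(.062,-.03,.081),(.04,.03,.081),(.04,-.03,.081),(-.115,-.045,.022),(.07,-.045,.022)])))
E
```

```text
block top (+x+y),(+x-y),(-x-y),bot(+x-y),bore [[671.0, 130.0], [608.0, 152.0], [554.0, 106.0], [610.0, 217.0], [611.0, 118.0]]
fixed jaw top (+62,+-30),(40,+-30) [[709.0, 226.0], [625.0, 259.0], [689.0, 209.0], [606.0, 241.0], [476.0, 207.0], [614.0, 352.0]]
```

```bash
python3 - <<'E'
import cv2
a=cv2.imread("pics/over.png")[60:396,396+40:396+380]
cv2.imwrite("pics/over2.png",cv2.resize(a,None,fx=1.75,fy=1.75,interpolation=cv2.INTER_CUBIC))
E
```

```text
(no output)
```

View pics/over2.png

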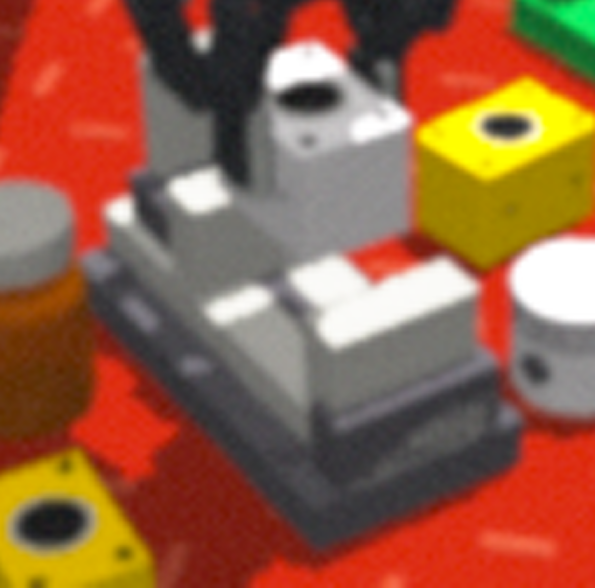

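The block's +x+y top corner is at (410,122) in this crop and the fixed jaw's corner at (478,290). Both match the predictions within about 1 mm, so the block is over the gap. Lowering.

Call:
{"fn": "arm_command", "kwargs": {
  "moves": [
    [0,0,0,0.1,0.1,1,3.5],
    [0,0,0,0.1,0.1,2,3.5],
    [0,0,0,0.1,0.1,3,3.5],
    [0,0,0,0.1,0.1,4,3.5],
    [0,0,0,0.1,0.1,4.6,3.5],
    [0,0,0,0.1,0.1,5,3.5],
    [0,0,0,0.1,0.1,5,3.5],
    [0,0,0,0.1,0.1,5,3.5]
  ]
}}

```text
clock: 16.17
ee_pos: [0.558, -0.0212, 0.0584]
eef_rot: [-0.007, 1.0, 0.0, -0.0]
force: [-0.9, 0.0, -4.8]
finger_gap: 0.507
finger_force: 62.2
```

Call:
{"fn": "arm_command", "kwargs": {
  "moves": [
    [0,0,0,0,0,0.15,3.5],
    [0,0,0,0,0,0.3,3.5],
    [0,0,0,0,0,0.3,3.5],
    [0,0,0,0,0,0.3,3.5]
  ]
}}

```text
clock: 16.5
ee_pos: [0.558, -0.0213, 0.0558]
eef_rot: [-0.006, 1.0, 0.0, 0.0]
force: [-0.5, -0.1, -3.3]
finger_gap: 0.507
finger_force: 62.2
```

Call:
{"fn": "arm_command", "kwargs": {
  "moves": [
    [0,0,0,0,0,0.1,3.5],
    [0,0,0,0,0,0.1,3.5],
    [0,0,0,0,0,0.1,3.5]
  ]
}}

```text
clock: 16.75
ee_pos: [0.5582, -0.0213, 0.055]
eef_rot: [-0.006, 1.0, 0.0, 0.0]
force: [0.5, -0.3, -1.1]
finger_gap: 0.505
finger_force: 62.2
```

Call:
{"fn": "arm_command", "kwargs": {
  "moves": [
    [0,0,0,0,0,0.1,3.5],
    [0,0,0,0,0,0.1,3.5],
    [0,0,0,0,0,0.1,4.8],
    [0,0,0,0,0,0.1,5.5],
    [0,0,0,0,0,0.1,6.2],
    [0,0,0,0,0,0.1,6.2],
    [0,0,0,0,0,0.1,6.2],
    [0,0,0,0,0,-1,6.2]
  ]
}}

```text
clock: 17.42
ee_pos: [0.5564, -0.0212, 0.0631]
eef_rot: [-0.006, 1.0, 0.0, -0.002]
force: [-0.1, 0.3, -0.4]
finger_gap: 0.724
finger_force: 0.0
```

Call:
{"fn": "arm_command", "kwargs": {
  "moves": [
    [0,0,0,0,0,-4,6.2],
    [0,0,0,0,0,-8,6.2],
    [0,0,0,4,0,-8.5,6],
    [0,0,0,8,0,-8.5,6],
    [0,0,0,9.6,0,-8.5,6],
    [0,0,0,9.6,0,-8.5,6],
    [0,0,0,9.6,0,-8.5,6]
  ]
}}

```text
clock: 18.0
ee_pos: [0.4621, -0.0226, 0.1508]
eef_rot: [-0.006, 1.0, -0.0, 0.001]
force: [1.2, -0.2, 1.1]
finger_gap: 0.702
finger_force: 0.0
```

```bash
python3 d.py .4615 -.0225 .0865 90.75;python3 - <<'E'
from h import *
a=cv2.resize(manip.get_image("top")[170:290,280:400,::-1],None,fx=3.3,fy=3.3,interpolation=cv2.INTER_CUBIC)
b=cv2.resize(manip.get_image("scene")[160:280,240:360,::-1],None,fx=3.3,fy=3.3,interpolation=cv2.INTER_CUBIC)
cv2.imwrite("pics/set.png",np.hstack([a,b]))
E
```

```text
turn [-0.01  0.15 -0.01] shift [0.08 0.01 6.43]
{'clock': 18.0, 'q': [-0.074, 0.215, 1.935, 0.0, 0.989, -1.657], 'ee_pos': [0.462, -0.023, 0.151], 'force': [1.188, -0.222, 1.121], 'finger_gap': 0.702, 'finger_force': 0.0}
```

View pics/set.png

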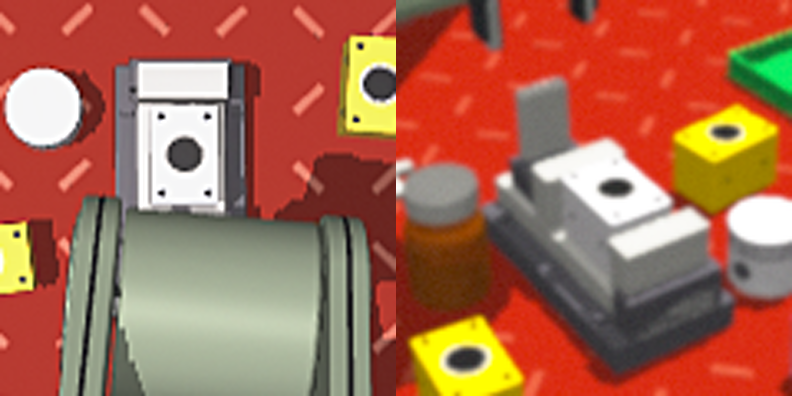

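Block is flat on the bed between the jaws, long axis along the slide, with its bore at (185,153) in the left half of the picture. Now I'll grip the handle and close.

Call:
{"fn": "arm_command", "kwargs": {
  "moves": [
    [0,0,0,0,0,2.5,6],
    [0,0,0,0,0,4.5,6],
    [0,0,0,0,0,5.8,6],
    [0,0,0,0,0,6.4,6],
    [0,0,0,0,0,6.4,6],
    [0,0,0,0,0,6.4,4.5],
    [0,0,0,0,0,6.4,3],
    [0,0,0,0,0,6.4,3]
  ],
  "squeeze": 40
}}

```text
clock: 18.77
ee_pos: [0.4632, -0.0217, 0.0866]
eef_rot: [-0.006, 1.0, 0.001, 0.001]
force: [0.8, 4.7, 0.9]
finger_gap: 0.413
finger_force: 41.3
```

Call:
{"fn": "arm_command", "kwargs": {
  "moves": [
    [0,0,0,0,0,0,3],
    [0,0,0,0,0,0,3],
    [0,0,0,0,0,0,3],
    [0,0,0,0,0,0,3]
  ]
}}

```text
clock: 19.1
ee_pos: [0.4631, -0.0217, 0.0867]
eef_rot: [-0.006, 1.0, 0.001, 0.002]
force: [0.7, 4.6, 0.8]
finger_gap: 0.415
finger_force: 41.3
```

Call:
{"fn": "arm_command", "kwargs": {
  "moves": [
    [0,0,0,-0.2,0,0,3],
    [0,0,0,-0.4,0,0,3],
    [0,0,0,-0.6,0,0,3],
    [0,0,0,-0.8,0,0,3],
    [0,0,0,-0.9,0,0,3],
    [0,0,0,-0.9,0,0,3]
  ]
}}

```text
clock: 19.6
ee_pos: [0.4693, -0.0216, 0.0866]
eef_rot: [-0.006, 1.0, 0.001, -0.002]
force: [-6.2, 4.6, 8.2]
finger_gap: 0.417
finger_force: 42.3
```

Call:
{"fn": "arm_command", "kwargs": {
  "moves": [
    [0,0,0,-0.15,0,0,3],
    [0,0,0,-0.3,0,0,3],
    [0,0,0,-0.3,0,0,3]
  ]
}}

```text
clock: 19.85
ee_pos: [0.4715, -0.0216, 0.0866]
eef_rot: [-0.006, 1.0, 0.001, -0.002]
force: [-8.4, 4.3, 9.6]
finger_gap: 0.413
finger_force: 42.3
```

Call:
{"fn": "arm_command", "kwargs": {
  "moves": [
    [0,0,0,-0.15,0,0,3],
    [0,0,0,-0.2,0,0,3],
    [0,0,0,-0.2,0,0,3]
  ]
}}

```text
clock: 20.1
ee_pos: [0.4733, -0.0216, 0.0866]
eef_rot: [-0.006, 1.0, 0.001, -0.002]
force: [-8.4, 4.0, 9.6]
finger_gap: 0.414
finger_force: 42.4
```

Call:
{"fn": "arm_command", "kwargs": {
  "moves": [
    [0,0,0,-0.15,0,0,3],
    [0,0,0,-0.2,0,0,3],
    [0,0,0,-0.2,0,0,3]
  ]
}}

```text
clock: 20.35
ee_pos: [0.475, -0.0216, 0.0866]
eef_rot: [-0.006, 1.0, 0.001, -0.003]
force: [-9.5, 4.4, 10.7]
finger_gap: 0.41
finger_force: 42.6
```

Call:
{"fn": "arm_command", "kwargs": {
  "moves": [
    [0,0,0,-0.15,0,0,3],
    [0,0,0,-0.2,0,0,3],
    [0,0,0,-0.2,0,0,3]
  ]
}}

```text
clock: 20.6
ee_pos: [0.4749, -0.0215, 0.0866]
eef_rot: [-0.006, 1.0, 0.001, -0.005]
force: [-14.4, 4.0, 15.1]
finger_gap: 0.411
finger_force: 43.1
```

Call:
{"fn": "arm_command", "kwargs": {
  "moves": [
    [0,0,0,-0.1,0,0,3],
    [0,0,0,-0.2,0,0,3],
    [0,0,0,-0.2,0,0,3]
  ]
}}

```text
clock: 20.85
ee_pos: [0.475, -0.0215, 0.0865]
eef_rot: [-0.006, 1.0, 0.001, -0.007]
force: [-18.6, 3.6, 19.0]
finger_gap: 0.413
finger_force: 43.6
```

Call:
{"fn": "arm_command", "kwargs": {
  "moves": [
    [0,0,0,0.3,0,0,3],
    [0,0,0,0.3,0,0,4],
    [0,0,0,0.3,0,0,5],
    [0,0,0,0.3,0,0,6],
    [0,0,0,0.3,0,0,6],
    [0,0,0,0.3,0,-3,6],
    [0,0,0,0.3,0,-7,6],
    [0,0,0,0.3,0,-11,6]
  ]
}}

```text
clock: 21.52
ee_pos: [0.4784, -0.0224, 0.1962]
eef_rot: [-0.006, 1.0, 0.0, -0.001]
force: [1.2, 0.2, -0.1]
finger_gap: 0.698
finger_force: 0.0
```

Call:
{"fn": "arm_command", "kwargs": {
  "moves": [
    [0,0,0,3,0,-3,6],
    [0,0,0,6,0,-5,6],
    [0,0,0,9,0,-6,6],
    [0,0,0,10,0,-6,6],
    [0,0,0,10,0,-6,6]
  ]
}}

```text
clock: 21.93
ee_pos: [0.3774, -0.0237, 0.2563]
eef_rot: [-0.006, 1.0, -0.0, 0.001]
force: [-0.1, -0.1, -0.5]
finger_gap: 0.701
finger_force: 0.0
```

```bash
python3 - <<'E'
from h import *
s=manip.sense();print(s["ee_pos"],s["force"])
a=cv2.resize(manip.get_image("top")[170:290,280:400,::-1],None,fx=3.3,fy=3.3,interpolation=cv2.INTER_CUBIC)
b=cv2.resize(manip.get_image("scene")[160:280,240:360,::-1],None,fx=3.3,fy=3.3,interpolation=cv2.INTER_CUBIC)
cv2.imwrite("pics/end.png",np.hstack([a,b]))
def W(p,q):
    q=np.array(q);c,s=np.cos(p[2]),np.sin(p[2]);return np.c_[p[0]+c*q[:,0]-s*q[:,1],p[1]+s*q[:,0]+c*q[:,1],q[:,2]]
P=W([.5558,-.0212,.0131],[(.008,0,.086),(.040,.022,.086),(-.024,.022,.086),(-.081,0,.115),(-.081,.018,.115),(-.046,.03,.081)])
print("bore, blk corners, handle top mid, +y, jaw back corner");print(np.round((px("top",P)-[279.65,169.65])*3.3).tolist());print(np.round((px("scene",P)-[239.65,159.65])*3.3+[396,0]).tolist())
E
```

```text
[ 0.37742099 -0.02369111  0.25629816] [-0.10613241 -0.08851392 -0.4588028 ]
bore, blk corners, handle top mid, +y, jaw back corner
[[183.0, 146.0], [149.0, 97.0], [149.0, 195.0], [185.0, 284.0], [156.0, 284.0], [137.0, 230.0]]
[[621.0, 194.0], [678.0, 207.0], [624.0, 160.0], [549.0, 95.0], [573.0, 87.0], [617.0, 148.0]]
```

View pics/end.png

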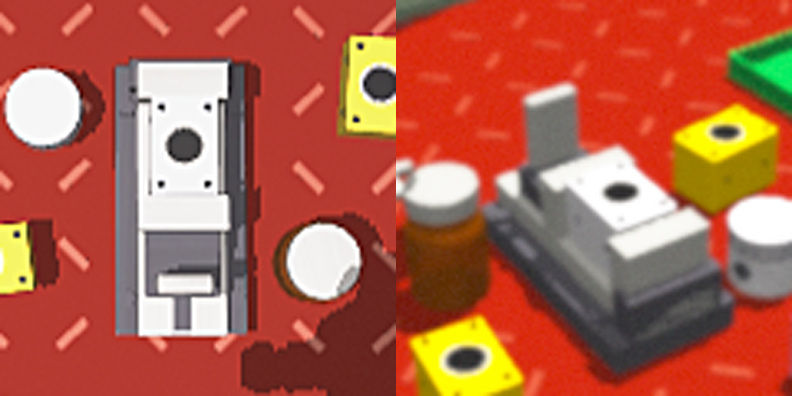

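The block is held between both jaws: the bore is at (184,145), where (183,146) was predicted, and the jaw and handle are within about 2 px of prediction. The arm is clear, so I'm handing in.

```bash
python3 -c "
from cell import manip
print(manip.job_done())"
```

```text
the job is handed in; nothing more can be done
None
```

The block was set on the mat, regrasped and put back a quarter turn round, the jaw is closed on its short ends, and the job is handed in; the final picture matched the target pose, but no verdict was returned.

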